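# Draw the lowest dissecting board and clip it at the work place

## Robot

A 6-joint arm with a two-finger parallel gripper is mounted at the origin on the work surface. World frame = base frame: x ahead of the robot, y to its left, z up, the work surface at z = 0. Lengths are in mm, angles in rad, forces in N, time in s.
With the tool pointing down it reaches from about 300 to 775 mm from the base axis. Payload 14.6 kg.
Tool frame: the origin (TCP) lies on the front face of the gripper's body, between the roots of the fingers; the fingertips stand 97 mm ahead of it and the grasp point (between the pads) lies 78 mm ahead of it; z points along the fingers, y is the line along which they close (so a half turn about z gives the same grasp; the last joint's range is limited). The gripper opens to 94 mm and grips with 3 to 60 N. Pads are 16 mm wide; open, the fingers measure 119 mm over their backs; the gripper's body (75 mm by 177 mm) begins 78 mm behind the grasp point.
Start: joints at [1.039, 0.3, 1.521, -0, 1.321, -0.067], TCP at [246.53, 491.643, 302.646] pointing down, gripper open.
Joint ranges: [-3.03, 3.03], [-0.79, 2.21], [0.23, 2.52], [-1.04, 4.18], [0, 3.07], [-2.55, 2.55]. Speed limits (rad/s): [2.22, 2.22, 2.57, 3.14, 3.14, 3.14].

## Interface

Orientations are given as [roll, pitch, yaw] about the fixed x, y, z axes, in that order (R = Rz(yaw) Ry(pitch) Rx(roll)).
In Python, from cell import * gives the robot as it stands.
- The arm moves only by the tool carry_out, never from a script. Its arguments are lists of equal length, an entry for each row: "slide": the shift along the world's x, y, z scaled (see below), a list of three; "dr": the turn, a rotation vector about the world's x, y, z scaled (see below), a list of three; "gripper": the opening in per cent of the stroke, from 0 (shut) to 100 (fully open). A call has 1 to 10 rows; each row is the pose to reach, as a shift and turn from the pose commanded when the call began, turning the shorter way round; what a row does not reach only later rows make up. The controller multiplies each number of a shift by 0.25 m and each number of a turn by 360 degrees. A row lasts 1/12 s, in which the tool goes at most 41.7 mm and 7.16 degrees, less where a joint would pass 70% of its speed; a pose out of reach is approached as far as the arm can. A call with a number of a shift or a turn outside -1 to 1 is refused whole. A call with a gripper value outside its range is refused whole. The fingers move at their own pace and stop on an object; "newtons" is the grip in N (left out, the last holds). Time passes only in rows, so rows that repeat a pose let the fingers close. It gives the time, the measured TCP pose, the force, the opening and the grip force at its end, in the units of the state.
- read_state(): the state, without advancing time (a new reading comes with each control period).
- camera(name): name is "scene" or "top" or "wrist"; returns the picture (384x512x3 uint8, red, green, blue); there is no depth.
- camera_model(name): a dict with "vfov" (degrees; the focal length in pixels is half the picture's height over the tangent of half this angle, whatever the lens; pixels are square), "cx", "cy" (the principal point, pixels), "R" (3x3) and "t" (3): a world point X has camera coordinates R X + t. Camera axes: x right, y down, z forward; pixel columns grow to the right and rows downward; lengths in mm; the calibration is good to about 2 mm. A picture is of the moment at which its call begins: read the wrist's pose just before it. camera_model takes no time and is no camera call; for the wrist camera it gives the pose at the moment of the call.
- sign_off(): hands the job in; it is judged then, once.
The state is a dict: "clock": time; "joints": joint angles; "qd": joint speeds; "effort": joint torques, N m; "eef_pos": TCP position; "eef_rot": TCP orientation; "wrist_force": force on the tool from outside, world axes, zero at the start; "moment": the same for the moment, N m; "finger_gap": finger opening in mm; "finger_force": force on a finger pad.
Only numpy, scipy, OpenCV 4.12 (cv2) and the standard library are available. Lean on these libraries where they do the work, as an engineer would, in place of code of your own. Each camera call takes 0.05 s, during which the arm holds its last target. There are 200 camera calls.

## Task

Draw the lowest dissecting board all the way out of the magazine by its hand hole, leaving the other boards stacked flat in the magazine, and slide it flat along the bench into the steel corner stop until it is flush against both fences, hand-hole end against the end fence. Then swing the stop's turn clip fully across so that it lies over the board. Keep the board on the bench all the while, and leave the jar, the beaker and the Petri dishes where they stand.

Things in the scene. Friction and masses are not known exactly. Their poses are not given: they have to be found in the camera images.
- magazine: Fixed grey sheet-metal magazine, 182 (x) x 112 (y) x 62 mm high, no top or floor: four boards lie stacked in it on the bench. Origin: on the bench under the stack's middle. +x = draw direction, roughly to the robot's right. Front wall (outer face 91 mm along x) has a full-width slot from the bench up to 17 mm: only the lowest board passes. The rest drop when it is out, rear ends first.
- board0_center (a point): Centre (6 mm above its underside) of the lowest dissecting board: white plastic, 170 (its x) x 100 (y) x 12 mm, about 0.18 kg, loose, lying on the bench. Its +x end, with the hand hole, already sticks 50 to 70 mm out of the magazine's slot; its x points as the magazine's x. Drawing it takes up to about 14 N, as the stack weighs on it.
- board0_hole (a point): Centre of the hand hole of the lowest board, at the board's top face: a through hole 32 mm along the board's x and 50 mm along its y, 55 mm ahead of the board's centre; 14 mm of plastic lie between it and the front end. Axes as the board's.
- board1_center (a point): Centre of the second dissecting board (white plastic, same shape as the lowest one) from below in the magazine.
- board2_center (a point): Centre of the third dissecting board (white plastic, same shape as the lowest one) from below in the magazine.
- board3_center (a point): Centre of the top dissecting board (white plastic, same shape as the lowest one) in the magazine.
- nest (a point): Fixed steel corner stop, to the robot's right: point on the bench under the centre of a seated board (board x along this x). +x (roughly robot's right) points to the end fence, face 85 mm away, 20 thick, y -50 to 74 mm. +y (roughly away from the robot) points to the side fence, face 50 mm away, 24 thick, x -50 to 105 mm. Fences 14 mm high; -x and -y sides open.
- clip_pivot (a point): Upright pivot of the turn clip, on the side fence, 62 mm along the nest's +y and 0 along its x; 18 mm above the bench.
- clip_knob (a point): Middle of the upright black knob on the free end of the turn clip: 14 mm diameter, from 21 to 45 mm above the bench, 70 mm from the pivot.
- clip (a joint): Turn clip, a steel bar 86 x 18 mm, 15 to 21 mm above the bench, turning level about its pivot. Value in rad: 0 = parked along the side fence, pointing to the nest's -x; grows anticlockwise from above as the free end swings towards the nest's -y, over the board; 1.57 (stop at 1.6) = fully across. Takes about 1 N at the knob; stays where left.
- jar: Amber jar, 68 mm diameter, 85 mm high, beyond the work area; origin under its base. To be left alone.
- beaker: Glass beaker, 70 mm diameter, 90 mm high, beyond the work area; origin under its base. To be left alone.
- petri: Two stacked Petri dishes (one piece), 90 mm diameter, 30 mm high, on the robot's side of the work area; origin under its base. To be left alone.
There are look-alikes about, which are no part of the job. Leave any red look-alike of the part that bears board0_center alone.

How it is judged (in metres and radians):
On the way, in this order (a step that is already met when the one before it is completed fails the run):
1. the lowest board is wholly out of the magazine, still on the bench (x of board0_center in the frame of magazine above 0.176 m and height (world z) of board0_center below 0.03 m), for 0.1 s.
2. the board lies flush against both fences of the corner stop (x of board0_center in the frame of nest between -0.005 and 0.005 m and y of board0_center in the frame of nest between -0.005 and 0.005 m and height (world z) of board0_center below 0.012 m and angle between the x axis of board0_center and the x axis of nest, either way round below 0.045 rad and x of board0_hole in the frame of nest above 0.04 m), for 0.2 s.
3. the turn clip is swung across over the board (value of joint clip above 1.35 rad), for 0.1 s.
At the end, for the whole second after the job is handed in: The drawn board lies at rest in the corner stop, hand-hole end to the end fence, within 5 mm of the seated place each way and 0.045 rad of square; the clip is turned at least 1.35 rad; the other three boards lie flat in the magazine, one step down, within 12 mm along the draw (all of step 2 and height (world z) of board1_center below 0.0125 m and angle between each of board1_center, board2_center, board3_center's own z axis and vertical below 0.05 rad and x of board1_center in the frame of magazine between -0.012 and 0.012 m and height (world z) of board2_center below 0.0245 m and x of board2_center in the frame of magazine between -0.012 and 0.012 m and height (world z) of board3_center below 0.0365 m and x of board3_center in the frame of magazine between -0.012 and 0.012 m and value of joint clip above 1.35 rad and linear speed of board0 below 0.02 m/s); the robot touches nothing.
It fails at once if another board is drawn out of the magazine or thrown up (more than 30 mm along the draw direction, or the top one more than 40 mm up) (x of any of board1_center, board2_center, board3_center in the frame of magazine above 0.03 m or height (world z) of board3_center above 0.082 m).
It fails at once if the drawn board is lifted off the bench (centre raised by more than 25 mm) or tipped (over 0.3 rad) (height (world z) of board0_center above 0.031 m or angle between board0_center's own z axis and vertical above 0.3 rad).
It fails at once if jar, beaker or Petri dishes moved by more than 30 mm (distance of any of jar, beaker, petri from where it was at the start of the episode above 0.03 m).
It also fails if it takes over 67 s, if anything falls off the work surface, if the arm or the gripper's body presses on something with over 40 N, if the wrist force passes 120 N, or if a joint passes its speed limit or range.

## Working session

There is one attempt and no reset: what is moved stays moved. The work goes in short steps, Python scripts to look and compute and a tool call to move; the robot and the scene stay as the last step left them, time stands still between calls to the robot, and variables do not carry over. Pictures are saved under pics/ and viewed, at most 10 in all, crops included, and the job is handed in when it is done.

Besides the shell and the picture viewer there is one more tool, called after ">>>" by a JSON object that holds its "method" and its "body", one argument or row to a line. carry_out: Moves the arm, as the interface text tells. Its arguments: {"type":"object","properties":{"slide":{"type":"array","items":{"type":"array","items":{"type":"number","minimum":-1,"maximum":1}}},"dr":{"type":"array","items":{"type":"array","items":{"type":"number","minimum":-1,"maximum":1}}},"gripper":{"type":"array","items":{"type":"number"}},"newtons":{"type":"number"}},"required":["slide","dr","gripper"]}

```bash
mkdir -p pics
python3 - <<'E'
from cell import *
import cv2,numpy as np
for n in ["scene","top"]:
    im=camera(n); cv2.imwrite(f"pics/{n}0.png",im[:,:,::-1]); m=camera_model(n); print(n,m)
s=read_state(); print(s['clock'],s['eef_pos'],s['eef_rot'],s['finger_gap'])
a=cv2.imread("pics/top0.png");cv2.imwrite("pics/top0b.png",cv2.resize(a,(800,600)))
E
```

```text
scene {'vfov': 43.3384221671862, 'cx': 248.47333814777295, 'cy': 189.35222559915903, 'R': array([[-0.17028627,  0.98527451, -0.01538573],
       [ 0.60763428,  0.09270075, -0.78878841],
       [-0.77574685, -0.14366873, -0.61447223]]), 't': array([ -61.3368407 , -282.61046908, 1735.76084015])}
top {'vfov': 55.17067500097778, 'cx': 257.0037788820626, 'cy': 192.29852935325823, 'R': array([[-0.0178845 , -0.99981569, -0.00698108],
       [-0.98619262,  0.01878964, -0.16453287],
       [ 0.16463372,  0.0039421 , -0.9863469 ]]), 't': array([170.9475314 , 509.96992972, 985.68599426])}
0.1 [246.46998493 491.54138198 302.16609414] [-3.14061699e+00 -7.35393867e-05  2.67681033e+00] 93.57518305776851
```

View pics/top0b.png

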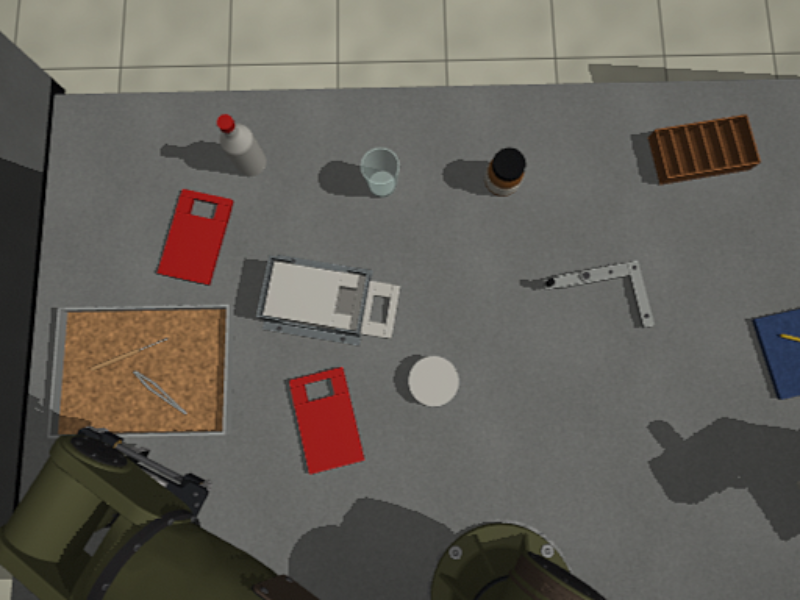

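View pics/scene0.png

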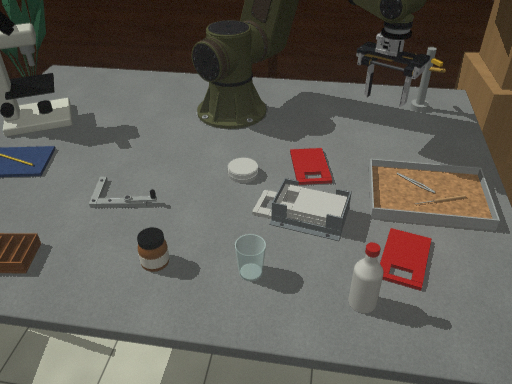

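The top view (800x600) shows the magazine at (315,300) with the white lowest board sticking out and its hole at (380,310). The corner stop has its corner at (635,268) and the knob at (550,282). The Petri dishes are at (433,380). The candidates for the board are the white one in the slot at (380,310) and two red look-alikes at (195,237) and (325,420). The white one fits, because it sits in the slot. Next I measure it and confirm in an enlarged crop.

```bash
cat > h.py <<'E'
import numpy as np,cv2
from cell import *
def ray(m,uv,z):
    f=192/np.tan(np.radians(m['vfov']/2)); R=np.array(m['R']);t=np.array(m['t'])
    d=R.T@np.array([(uv[0]-m['cx'])/f,(uv[1]-m['cy'])/f,1]); c=-R.T@t
    return (c+d*(z-c[2])/d[2])
def proj(m,X):
    f=192/np.tan(np.radians(m['vfov']/2)); p=np.array(m['R'])@np.array(X)+m['t']
    return np.array([f*p[0]/p[2]+m['cx'],f*p[1]/p[2]+m['cy']])
E
python3 - <<'E'
from h import *
a=cv2.imread("pics/top0.png"); m=camera_model("top")
c1=cv2.resize(a[155:230,150:270],(800,500),interpolation=cv2.INTER_CUBIC)[:300*2]
c1=cv2.resize(a[160:225,155:265],(508,300),interpolation=cv2.INTER_CUBIC)
c2=cv2.resize(a[155:220,330:440],(508,300),interpolation=cv2.INTER_CUBIC)
cv2.imwrite("pics/crop1.png",np.vstack([c1,c2]))
g=a.astype(int); w=((g.min(2)>165)&(g.max(2)-g.min(2)<30)).astype(np.uint8)
n,l,st,ce=cv2.connectedComponentsWithStats(w)
for i in range(1,n):
    if st[i,4]>60:
        print(st[i],ce[i])
        cs,h=cv2.findContours((l==i).astype(np.uint8),cv2.RETR_CCOMP,cv2.CHAIN_APPROX_NONE)
        for c in cs:
            if len(c)>15:
                r=cv2.minAreaRect(c); print(len(c),[np.round(ray(m,p,12)[:2],1).tolist() for p in cv2.boxPoints(r)], np.round(ray(m,r[0],12)[:2],1))
E
```

```text
(no output)
```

View pics/crop1.png

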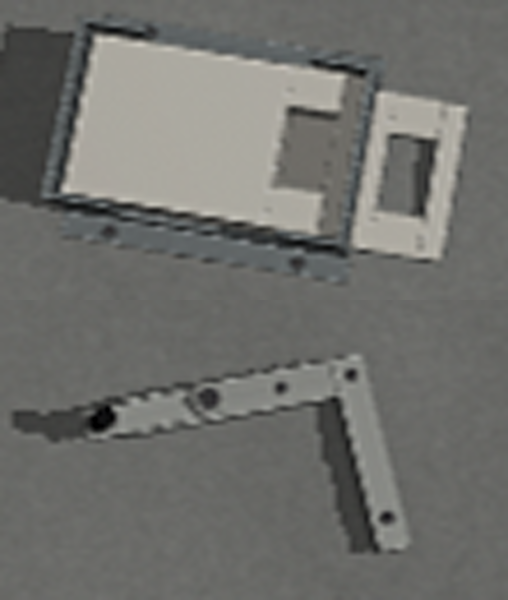

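The crop confirms the white lowest board: its front edge runs from (468,104) to (440,260) and its hole spans about (385..434,135..215). In the lower half, the pivot is at (208,398), the knob at (102,417), the outer corner at (360,354) and the end fence's tip at (395,550).

Run:
```python
from h import *
a=cv2.imread("pics/top0.png"); m=camera_model("top"); s=4.615
def rect(mask,z,lab):
    n,l,st,ce=cv2.connectedComponentsWithStats(mask.astype(np.uint8))
    return n,l,st
g=a.astype(int)
w=((g.min(2)>135)&(g.max(2)-g.min(2)<30)).astype(np.uint8); w[:, :150]=0
n,l,st,ce=cv2.connectedComponentsWithStats(w)
for i in range(1,n):
    x,y,W,H,A=st[i]
    if A>80 and 150<x<430 and 150<y<260:
        cs,h=cv2.findContours((l==i).astype(np.uint8),cv2.RETR_CCOMP,cv2.CHAIN_APPROX_NONE)
        print(st[i])
        for c in cs:
            if len(c)>14:
                r=cv2.minAreaRect(c);print(' ',len(c),[np.round(ray(m,p,12)[:2]).tolist() for p in cv2.boxPoints(r)])
def P(u,v,z,b=(155,160)): return np.round(ray(m,(b[0]+u/s-.4,b[1]+v/s-.4),z)[:2],1)
print('end corners',P(468,104,12),P(440,260,12))
print('hole',[P(*q,12) for q in [(393,135),(434,138),(424,216),(380,210)]])
b=(330,155)
print('pivot',P(208,98,21,b),'knob',P(102,116,45,b),'corner',P(360,54,14,b),'tip',P(411,249,14,b),P(380,252,14,b))
mx=P(85,24,62),P(380,58,62),P(350,250,62),P(45,197,62); print('mag',mx,sum(mx)/4)
```

```text
[ 168  168   62   43 1718]
  197 [[498.0, 419.0], [599.0, 404.0], [569.0, 242.0], [468.0, 259.0]]
[231 180  25  36 458]
  100 [[460.0, 238.0], [558.0, 221.0], [546.0, 165.0], [450.0, 183.0]]
  58 [[479.0, 227.0], [536.0, 218.0], [528.0, 179.0], [472.0, 189.0]]
[262 228  32  32 803]
  89 [[415.0, 149.0], [414.0, 61.0], [327.0, 64.0], [329.0, 151.0]]
end corners [548.1 164. ] [450.2 183. ]
hole [array([529.2, 211.3]), array([526.8, 185.6]), array([477.8, 192.5]), array([482.1, 219.8])]
pivot [ 558.2 -177.4] knob [ 543.3 -104.6] corner [ 586.1 -277.1] tip [ 462.1 -297.9] [ 460.6 -278.7]
mag (array([591.9, 393.9]), array([567.5, 216. ]), array([452. , 234.8]), array([486.9, 415.6])) [524.575 315.075]
```

>>> {"method": "carry_out", "body": {
  "slide": [
    [0.9, -0.98, -0.25],
    [0.9, -0.98, -0.25],
    [0.9, -0.98, -0.25],
    [0.9, -0.98, -0.25],
    [0.9, -0.98, -0.25],
    [0.9, -0.98, -0.25],
    [0.9, -0.98, -0.25],
    [0.9, -0.98, -0.25],
    [0.9, -0.98, -0.25],
    [0.9, -0.98, -0.25]
  ],
  "dr": [
    [0, 0, -0.204],
    [0, 0, -0.204],
    [0, 0, -0.204],
    [0, 0, -0.204],
    [0, 0, -0.204],
    [0, 0, -0.204],
    [0, 0, -0.204],
    [0, 0, -0.204],
    [0, 0, -0.204],
    [0, 0, -0.204]
  ],
  "gripper": [15, 15, 15, 15, 15, 15, 15, 15, 15, 15],
  "newtons": 20
}}

```text
clock: 0.93
eef_pos: [472.8, 244.4, 239.1]
eef_rot: [-3.14, 0.001, 1.417]
wrist_force: [-0.3, 0.2, 0.5]
finger_gap: 30.8
finger_force: 0.0
```

>>> {"method": "carry_out", "body": {
  "slide": [
    [0.124, -0.164, -0.1],
    [0.124, -0.164, -0.1],
    [0.124, -0.164, -0.1],
    [0.124, -0.164, -0.1]
  ],
  "dr": [
    [0, 0, -0.0035],
    [0, 0, -0.0035],
    [0, 0, -0.0035],
    [0, 0, -0.0035]
  ],
  "gripper": [15, 15, 15, 15]
}}

```text
clock: 1.27
eef_pos: [502.5, 205.3, 214.7]
eef_rot: [-3.14, 0.001, 1.404]
wrist_force: [0.3, -0.2, -0.1]
finger_gap: 14.0
finger_force: 0.0
```

Run:
```python
from h import *
s=read_state(); m=camera_model("wrist"); im=camera("wrist")[:,:,::-1].copy()
import pickle; pickle.dump((m,im),open("w1.pkl","wb"))
print(s['eef_pos'],s['eef_rot'],s['finger_gap'],proj(m,[503.7,203.5,12]))
cv2.imwrite("pics/w1.png",im)
```

```text
[502.48872271 205.32571689 214.69029259] [-3.14026270e+00  5.05675317e-04  1.40426444e+00] 14.016571071539653 [253.07355905 187.04365149]
```

View pics/w1.png

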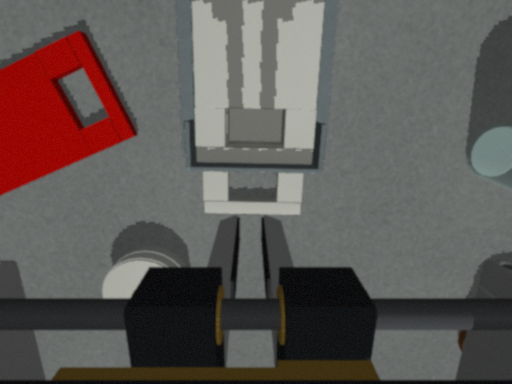

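The wrist view shows the hole at about (253,187), exactly where projected. The front edge runs from (205,213) to (300,214), level, so the yaw is right.

>>> {"method": "carry_out", "body": {
  "slide": [
    [0, 0, -0.26],
    [0, 0, -0.26],
    [0, 0, -0.26],
    [0, 0, -0.26]
  ],
  "dr": [
    [0, 0, 0],
    [0, 0, 0],
    [0, 0, 0],
    [0, 0, 0]
  ],
  "gripper": [15, 15, 15, 15]
}}

```text
clock: 1.65
eef_pos: [502.1, 206.4, 150.5]
eef_rot: [-3.141, 0.001, 1.406]
wrist_force: [-0.2, 0.1, -0.0]
finger_gap: 13.9
finger_force: 0.0
```

>>> {"method": "carry_out", "body": {
  "slide": [
    [0.006, -0.01, -0.1],
    [0.006, -0.01, -0.15],
    [0.006, -0.01, -0.196],
    [0.006, -0.01, -0.196],
    [0.006, -0.01, -0.196]
  ],
  "dr": [
    [0, 0, 0],
    [0, 0, 0],
    [0, 0, 0],
    [0, 0, 0],
    [0, 0, 0]
  ],
  "gripper": [15, 15, 15, 15, 15]
}}

```text
clock: 2.07
eef_pos: [504.1, 203.4, 101.7]
eef_rot: [-3.142, 0.0, 1.405]
wrist_force: [-0.4, 0.5, -0.2]
finger_gap: 14.1
finger_force: 0.0
```

>>> {"method": "carry_out", "body": {
  "slide": [
    [0, 0, 0],
    [-0.005, -0.03, 0],
    [-0.01, -0.06, 0],
    [-0.017, -0.1, 0],
    [-0.025, -0.15, 0],
    [-0.033, -0.2, 0],
    [-0.041, -0.25, 0],
    [-0.05, -0.3, 0],
    [-0.058, -0.35, 0],
    [-0.066, -0.4, 0]
  ],
  "dr": [
    [0, 0, 0],
    [0, 0, 0],
    [0, 0, 0],
    [0, 0, 0],
    [0, 0, 0],
    [0, 0, 0],
    [0, 0, 0],
    [0, 0, 0],
    [0, 0, 0],
    [0, 0, 0]
  ],
  "gripper": [23, 23, 23, 23, 23, 23, 23, 23, 23, 23]
}}

```text
clock: 2.9
eef_pos: [487.8, 102.6, 102.2]
eef_rot: [3.14, -0.001, 1.405]
wrist_force: [1.6, 4.2, 2.9]
finger_gap: 21.2
finger_force: 2.3
```

>>> {"method": "carry_out", "body": {
  "slide": [
    [-0.008, -0.05, 0],
    [-0.016, -0.1, 0],
    [-0.025, -0.15, 0],
    [-0.033, -0.2, 0],
    [-0.042, -0.25, 0],
    [-0.042, -0.25, 0],
    [-0.042, -0.25, 0]
  ],
  "dr": [
    [0, 0, 0],
    [0, 0, 0],
    [0, 0, 0],
    [0, 0, 0],
    [0, 0, 0],
    [0, 0, 0],
    [0, 0, 0]
  ],
  "gripper": [23, 23, 23, 23, 23, 23, 23]
}}

```text
clock: 3.48
eef_pos: [476.9, 40.0, 101.3]
eef_rot: [-3.142, 0.0, 1.403]
wrist_force: [0.6, 0.1, -0.0]
finger_gap: 21.7
finger_force: 0.0
```

Run:
```python
from h import *
im=camera("scene")[:,:,::-1]
cv2.imwrite("pics/s1.png",cv2.resize(im[130:260,60:380],(800,325),interpolation=cv2.INTER_CUBIC))
```

```text
(no output)
```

View pics/s1.png

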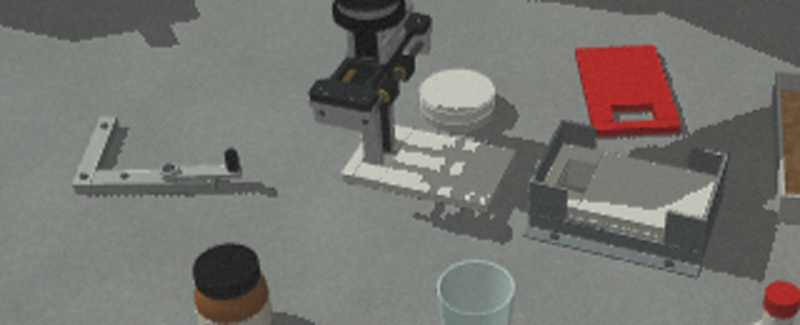

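The view shows the board out and flat with its hole gripped at about (380,150). The other three lie flat in the magazine at (640,190), and the Petri dishes are untouched. Now I tow the board towards the nest.

>>> {"method": "carry_out", "body": {
  "slide": [
    [0, -0.04, 0],
    [0, -0.09, 0],
    [0, -0.14, 0],
    [0.002, -0.19, 0],
    [0.004, -0.24, 0],
    [0.006, -0.29, 0],
    [0.008, -0.34, 0],
    [0.01, -0.39, 0],
    [0.012, -0.44, 0],
    [0.015, -0.49, 0]
  ],
  "dr": [
    [0, 0, 0],
    [0, 0, 0.003],
    [0, 0, 0.006],
    [0, 0, 0.009],
    [0, 0, 0.012],
    [0, 0, 0.015],
    [0, 0, 0.018],
    [0, 0, 0.021],
    [0, 0, 0.024],
    [0, 0, 0.027]
  ],
  "gripper": [23, 23, 23, 23, 23, 23, 23, 23, 23, 23]
}}

```text
clock: 4.37
eef_pos: [480.8, -82.4, 101.2]
eef_rot: [-3.141, -0.0, 1.576]
wrist_force: [0.0, 1.5, 1.2]
finger_gap: 21.6
finger_force: 0.8
```

>>> {"method": "carry_out", "body": {
  "slide": [
    [0.003, -0.05, 0],
    [0.006, -0.1, 0],
    [0.009, -0.15, 0],
    [0.012, -0.2, 0],
    [0.015, -0.25, 0],
    [0.018, -0.3, 0],
    [0.021, -0.35, 0],
    [0.024, -0.4, 0],
    [0.028, -0.45, 0],
    [0.028, -0.45, 0]
  ],
  "dr": [
    [0, 0, 0.003],
    [0, 0, 0.006],
    [0, 0, 0.009],
    [0, 0, 0.012],
    [0, 0, 0.015],
    [0, 0, 0.018],
    [0, 0, 0.021],
    [0, 0, 0.024],
    [0, 0, 0.0265],
    [0, 0, 0.0265]
  ],
  "gripper": [23, 23, 23, 23, 23, 23, 23, 23, 23, 23]
}}

```text
clock: 5.2
eef_pos: [487.8, -196.0, 101.2]
eef_rot: [3.141, 0.0, 1.741]
wrist_force: [-0.1, -0.4, 0.1]
finger_gap: 21.7
finger_force: 0.0
```

Run:
```python
from h import *
im=camera("top")[:,:,::-1]; m=camera_model("top")
cv2.imwrite("pics/t1.png",cv2.resize(im[130:260,240:450],(800,495),interpolation=cv2.INTER_CUBIC))
im=camera("scene")[:,:,::-1]
cv2.imwrite("pics/s2r.png",im)
```

```text
(no output)
```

View pics/t1.png

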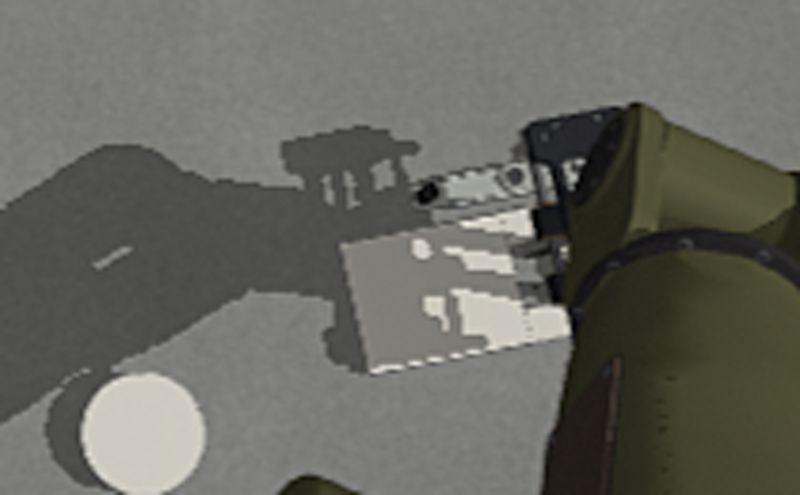

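The board lies square to the stop, with its rear corners at (343,243) and (370,375), about a centimetre clear of the side fence. Now I move in slowly towards the end fence.

>>> {"method": "carry_out", "body": {
  "slide": [
    [0.006, -0.04, 0],
    [0.013, -0.08, 0],
    [0.02, -0.12, 0],
    [0.025, -0.15, 0],
    [0.027, -0.16, 0],
    [0.027, -0.16, 0]
  ],
  "dr": [
    [0, 0, 0],
    [0, 0, 0],
    [0, 0, 0],
    [0, 0, 0],
    [0, 0, 0],
    [0, 0, 0]
  ],
  "gripper": [23, 23, 23, 23, 23, 23]
}}

```text
clock: 5.8
eef_pos: [494.6, -235.1, 101.1]
eef_rot: [3.141, 0.0, 1.74]
wrist_force: [0.3, 0.4, -0.1]
finger_gap: 21.7
finger_force: 0.0
```

>>> {"method": "carry_out", "body": {
  "slide": [
    [0.002, -0.012, 0],
    [0.004, -0.024, 0],
    [0.006, -0.036, 0],
    [0.008, -0.048, 0],
    [0.01, -0.06, 0],
    [0.01, -0.06, 0]
  ],
  "dr": [
    [0, 0, 0],
    [0, 0, 0],
    [0, 0, 0],
    [0, 0, 0],
    [0, 0, 0],
    [0, 0, 0]
  ],
  "gripper": [23, 23, 23, 23, 23, 23]
}}

```text
clock: 6.3
eef_pos: [497.0, -248.9, 101.1]
eef_rot: [-3.141, -0.002, 1.741]
wrist_force: [-1.1, 6.9, 2.2]
finger_gap: 21.3
finger_force: 3.6
```

>>> {"method": "carry_out", "body": {
  "slide": [
    [0.008, -0.004, 0],
    [0.016, -0.003, 0],
    [0.024, -0.002, 0],
    [0.032, 0, 0],
    [0.04, 0.001, 0],
    [0.048, 0.003, 0],
    [0.048, 0.003, 0]
  ],
  "dr": [
    [0, 0, 0],
    [0, 0, 0],
    [0, 0, 0],
    [0, 0, 0],
    [0, 0, 0],
    [0, 0, 0],
    [0, 0, 0]
  ],
  "gripper": [23, 23, 23, 23, 23, 23, 23]
}}

```text
clock: 6.88
eef_pos: [507.7, -247.5, 100.5]
eef_rot: [-3.137, -0.005, 1.741]
wrist_force: [-12.3, 10.6, 8.6]
finger_gap: 21.6
finger_force: 10.1
```

>>> {"method": "carry_out", "body": {
  "slide": [
    [-0.01, 0.008, 0],
    [-0.014, 0.02, 0],
    [-0.014, 0.025, 0],
    [-0.014, 0.025, 0],
    [-0.014, 0.025, 0.08],
    [-0.014, 0.025, 0.2],
    [-0.014, 0.025, 0.32],
    [-0.014, 0.025, 0.4]
  ],
  "dr": [
    [0, 0, 0],
    [0, 0, 0],
    [0, 0, 0],
    [0, 0, 0],
    [0, 0, 0],
    [0, 0, 0],
    [0, 0, 0],
    [0, 0, 0]
  ],
  "gripper": [18, 15, 13, 13, 13, 13, 13, 13]
}}

```text
clock: 7.55
eef_pos: [506.0, -242.7, 204.0]
eef_rot: [3.139, 0.002, 1.741]
wrist_force: [0.2, -0.0, 0.5]
finger_gap: 12.1
finger_force: 0.0
```

>>> {"method": "carry_out", "body": {
  "slide": [
    [0.05, 0.1, 0.1],
    [0.1, 0.25, 0.1],
    [0.12, 0.4, 0.1],
    [0.13, 0.54, 0.1],
    [0.13, 0.54, 0.1],
    [0.13, 0.54, 0.1]
  ],
  "dr": [
    [0, 0, 0],
    [0, 0, 0],
    [0, 0, 0],
    [0, 0, 0],
    [0, 0, 0],
    [0, 0, 0]
  ],
  "gripper": [40, 40, 40, 40, 40, 40]
}}

```text
clock: 8.05
eef_pos: [538.3, -106.1, 226.4]
eef_rot: [3.141, 0.0, 1.744]
wrist_force: [-0.1, -1.0, 1.0]
finger_gap: 37.8
finger_force: 0.0
```

Run:
```python
from h import *
s=read_state(); print(s['eef_pos'],s['eef_rot'],s['finger_gap'],s['joints'])
im=camera("top")[:,:,::-1]; mt=camera_model("top")
a=cv2.resize(im[150:230,300:440],(800,457),interpolation=cv2.INTER_CUBIC)
cv2.imwrite("pics/t2.png",a)
mw=camera_model("wrist"); w=camera("wrist")[:,:,::-1]; cv2.imwrite("pics/w2.png",w)
print(proj(mw,[543.3,-104.6,45]))
print('jar',ray(mt,(323,115),40))
```

```text
[ 538.34145967 -106.14000985  226.40796339] [3.14105622e+00 3.68806756e-04 1.74369420e+00] 37.82660940550591 [-2.61381970e-01  3.70824984e-01  1.61209314e+00 -1.18842727e-04
  1.15803271e+00 -4.34232305e-01]
[256.87331605 190.30546856]
jar [737.46904283 -34.23690173  40.        ]
```

View pics/t2.png

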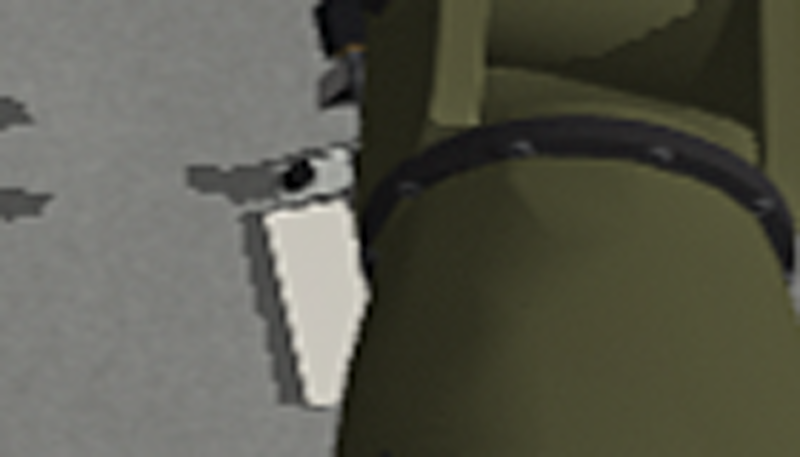

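View pics/w2.png

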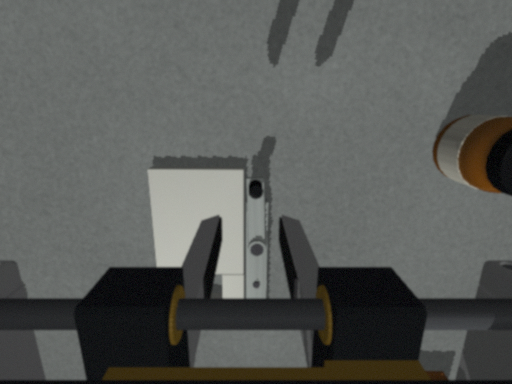

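The wrist view shows the knob at (256,188), the pivot at (257,248), and the board's rear corners at (148,168) and (244,168), flush along the side fence. I check those numbers.

Run:
```python
from h import *
m=camera_model("wrist"); w=cv2.imread("pics/w2.png").astype(int)
pk=ray(m,(256,188),45)[:2]; pp=ray(m,(257,248),22)[:2]; print('knob',pk,'pivot',pp,np.linalg.norm(pk-pp))
b=(w.min(2)>165)[150:280,120:252].astype(np.uint8); b[:,:]=cv2.morphologyEx(b,cv2.MORPH_OPEN,np.ones((3,3)))
E=[(120+np.nonzero(b[r])[0].min(),150+r) for r in range(25,60) if b[r].any()]
T=[(120+c,150+np.nonzero(b[:,c])[0].min()) for c in range(40,115) if b[:,c].any()]
F=[(120+np.nonzero(b[r])[0].max(),150+r) for r in range(25,60) if b[r].any()]
f=lambda L:np.array([ray(m,p,12)[:2] for p in (L[0],L[-1])])
for n,L in zip(('near','rear','far'),(E,T,F)):
    q=f(L);d=q[1]-q[0];print(n,q.round(1).tolist(),np.degrees(np.arctan2(d[1],d[0])))
d=pp-pk; print('clip ang',np.degrees(np.arctan2(d[1],d[0])))
x=d/np.linalg.norm(d);y=np.array([-x[1],x[0]]); o=pp-62*y; print('nest',o,x)
for c in ((148,168),(244.5,168.5)): q=ray(m,c,12)[:2]-o; print(q@x,q@y)
```

```text
knob [ 541.96772883 -103.20773438] pivot [ 556.47569935 -175.96839316] 74.19295569329209
near [[522.7, -104.2], [439.5, -154.5]] -148.88843148875853
rear [[445.3, -135.2], [519.8, -105.8]] 21.541596163364016
far [[525.8, -103.7], [531.5, -138.6]] -80.76810234989165
clip ang -78.72350893005108
nest [ 495.67261094 -188.09210711] [ 0.19554377 -0.98069497]
-88.94802301251552 -48.4108755957773
-85.79628929475493 51.0317760578464
```

>>> {"method": "carry_out", "body": {
  "slide": [
    [0.02, 0, -0.1],
    [0.02, 0, -0.2],
    [0.02, 0, -0.3],
    [0.02, 0, -0.38],
    [0.02, 0, -0.42],
    [0.02, 0, -0.42],
    [0.02, 0, -0.42],
    [0.02, 0, -0.42],
    [0.02, 0, -0.42],
    [0.02, 0, -0.42]
  ],
  "dr": [
    [0, 0, 0],
    [0, 0, 0],
    [0, 0, 0],
    [0, 0, 0],
    [0, 0, 0],
    [0, 0, 0],
    [0, 0, 0],
    [0, 0, 0],
    [0, 0, 0],
    [0, 0, 0]
  ],
  "gripper": [40, 40, 40, 40, 40, 40, 5, 5, 5, 5],
  "newtons": 10
}}

```text
clock: 8.98
eef_pos: [543.4, -107.5, 122.2]
eef_rot: [3.14, 0.001, 1.741]
wrist_force: [-0.5, -1.1, -0.0]
finger_gap: 14.3
finger_force: 0.0
```

>>> {"method": "carry_out", "body": {
  "slide": [
    [0, 0, 0],
    [-0.054, -0.015, 0],
    [-0.104, -0.04, 0],
    [-0.148, -0.075, 0],
    [-0.184, -0.118, 0],
    [-0.211, -0.166, 0],
    [-0.227, -0.22, 0],
    [-0.232, -0.276, 0],
    [-0.229, -0.318, 0],
    [-0.229, -0.318, 0]
  ],
  "dr": [
    [0, 0, 0],
    [0, 0, 0],
    [0, 0, 0],
    [0, 0, 0],
    [0, 0, 0],
    [0, 0, 0],
    [0, 0, 0],
    [0, 0, 0],
    [0, 0, 0],
    [0, 0, 0]
  ],
  "gripper": [5, 5, 5, 5, 5, 5, 5, 5, 5, 5]
}}

```text
clock: 9.82
eef_pos: [487.5, -188.3, 122.4]
eef_rot: [3.135, 0.002, 1.739]
wrist_force: [14.5, 1.6, -1.7]
finger_gap: 13.7
finger_force: 10.0
```

>>> {"method": "carry_out", "body": {
  "slide": [
    [0.008, 0, 0],
    [0.008, 0, 0],
    [0.008, 0, 0],
    [0.008, 0, 0.1],
    [0.008, 0, 0.3],
    [0.008, 0, 0.5],
    [0.008, 0.1, 0.6],
    [0.008, 0.3, 0.65],
    [0.008, 0.5, 0.65],
    [0.008, 0.7, 0.65]
  ],
  "dr": [
    [0, 0, 0],
    [0, 0, 0],
    [0, 0, 0],
    [0, 0, 0],
    [0, 0, 0],
    [0, 0, 0],
    [0, 0, 0],
    [0, 0, 0],
    [0, 0, 0],
    [0, 0, 0]
  ],
  "gripper": [25, 35, 35, 35, 35, 35, 35, 35, 35, 35]
}}

```text
clock: 10.65
eef_pos: [487.3, -41.6, 284.2]
eef_rot: [3.14, 0.001, 1.74]
wrist_force: [0.9, -0.7, -0.0]
finger_gap: 33.1
finger_force: 0.0
```

>>> {"method": "carry_out", "body": {
  "slide": [
    [-0.15, 0.15, 0],
    [-0.3, 0.3, 0],
    [-0.4, 0.45, 0],
    [-0.5, 0.6, 0],
    [-0.6, 0.75, 0],
    [-0.6, 0.8, 0],
    [-0.6, 0.8, 0],
    [-0.6, 0.8, 0]
  ],
  "dr": [
    [0, 0, 0],
    [0, 0, 0],
    [0, 0, 0],
    [0, 0, 0],
    [0, 0, 0],
    [0, 0, 0],
    [0, 0, 0],
    [0, 0, 0]
  ],
  "gripper": [35, 35, 35, 35, 35, 35, 35, 35]
}}

```text
clock: 11.32
eef_pos: [336.7, 158.5, 283.0]
eef_rot: [3.142, 0.0, 1.746]
wrist_force: [-0.3, 0.1, 0.1]
finger_gap: 33.0
finger_force: 0.0
```

Run:
```python
from h import *
im=camera("top")[:,:,::-1]; cv2.imwrite("pics/t3r.png",im)
a=cv2.resize(im[150:240,150:440],(800,248),interpolation=cv2.INTER_CUBIC)
b=cv2.resize(im[155:225,320:440],(600,350),interpolation=cv2.INTER_CUBIC)
c=np.zeros((600,800,3),np.uint8); c[:248]=a; c[250:600,:600]=b
cv2.imwrite("pics/t3.png",c)
```

```text
(no output)
```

View pics/t3.png

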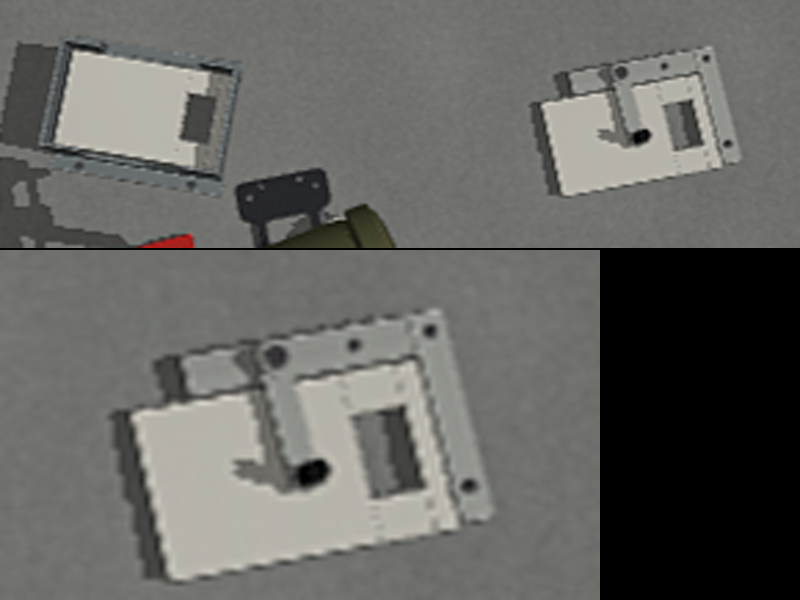

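The board is flush against both fences, with no gap at (425,360). The clip lies across it with the knob at (312,470), and the three other boards are flat in the magazine. I hand in.

```bash
python3 -c "
from cell import *
print(sign_off())"
```

```text
the job is handed in; nothing more can be done
None
```

The job is handed in (no verdict was returned): the last top view shows the lowest board flush against both fences, hand-hole end to the end fence, the clip swung across it, and the other three boards flat in the magazine; the jar, beaker and Petri dishes were not touched.

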